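Load two battery packs into a charging dock

ROBOT

A 6-joint arm with a two-finger parallel gripper is mounted at the origin on the work surface. World frame = base frame: x ahead of the robot, y to its left, z up, the work surface at z = 0. Lengths are in m, angles in rad, forces in N, time in s.
With the tool pointing down it reaches from about 0.275 to 0.75 m from the base axis. Payload 10.2 kg.
Tool frame: the origin (TCP) lies at the very end of the fingers, on their centre line; the grasp point (between the pads) lies 19 mm behind it; z points along the fingers, y is the line along which they close (so a half turn about z gives the same grasp; the last joint's range is limited). The gripper opens to 85 mm and grips with 20 to 120 N. Pads are 22 mm wide; open, the fingers measure 114 mm over their backs; the gripper's body (76 mm by 85 mm) begins 54 mm behind the grasp point. The pads swing forward as they close: fully open they stand 13 mm farther back than shut.
Start: joints at [1.096, 0.313, 1.498, -0, 1.331, -0.223], TCP at [0.131, 0.508, 0.231] pointing down, gripper open.
Joint ranges: [-2.94, 2.94], [-0.97, 2.17], [0.19, 2.56], [-1.23, 4.37], [0.02, 3.11], [-2.88, 2.88]. Speed limits (rad/s): [2.39, 2.39, 3.01, 3.14, 3.14, 3.14].

INTERFACE

Orientations are given as a 3x3 rotation matrix whose columns are the frame's x, y, z axes.
In Python, from station import r gives the robot as it stands.
- The arm moves only by the tool send_rows, never from a script. Its argument "targets" is one flat list of numbers, 7 for each row, row after row: the shift along the tool's x, y, z in cm, then the turn, a rotation vector about the tool's x, y, z in degrees, then the finger opening in cm, from 0 to 8.54. A call has 1 to 5 rows; each row is the pose to reach, as a shift and turn from the pose commanded when the call began, along the tool's axes at that moment; what a row does not reach only later rows make up. A row lasts 1/12 s, in which the tool goes at most 41.7 mm and 7.16 degrees, less where a joint would pass 70% of its speed; a pose out of reach is approached as far as the arm can. A call with a gripper value outside its range is refused whole. The fingers move at their own pace and stop on an object; the grip force is fixed at half the most. Time passes only in rows, so rows that repeat a pose let the fingers close. It gives the time, the measured TCP pose, the force, the opening and the grip force at its end, in the units of the state.
- r.get_state(): the state, without advancing time (a new reading comes with each control period).
- r.capture(name): name is "scene" or "top" or "wrist"; returns the picture (420x560x3 uint8, red, green, blue); there is no depth.
- r.calibration(name): a dict with "intrinsics" (3x3 intrinsics, pixels), "cam_to_world" (4x4, takes a point from camera to world coordinates). Camera axes: x right, y down, z forward; pixel columns grow to the right and rows downward; lengths in m; the calibration is good to about 2 mm. A picture is of the moment at which its call begins: read the wrist's pose just before it. calibration takes no time and is no camera call; for the wrist camera it gives the pose at the moment of the call.
- r.sign_off(): hands the job in; it is judged then, once.
Trained networks look in the newest picture that a camera, given by its name, has taken for a name from the list of things; names that differ only in an ending like _2 or _b are one class to them, and where a whole thing is asked for, a point or a joint stands for the part that bears it (a point fixed in the world has none). Each returns a list of dicts, best first, with "p" (0 to 1); they miss things now and then, are a little off and sometimes report something else, mostly with a low value. They report only what shows in the picture. A call takes as long as a camera call.
- r.cut_out(name, camera): "mask" (420x560 bool, what is visible of it) and "position" ([column, row] in pixels, amid what is visible of it).
- r.mark_of(name, camera): "position" ([column, row] in pixels: a listed point, or the origin of a listed thing).
The state is a dict: "clock": time; "joint_pos": joint angles; "joint_velocities": joint speeds; "joint_torque": joint torques, N m; "tool_pos": TCP position; "eef_rot": TCP orientation; "contact_force": force on the tool from outside, world axes, zero at the start; "torque": the same for the moment, N m; "finger_gap": finger opening in m; "grasp_force": force on a finger pad.
Only numpy, scipy, OpenCV 4.12 (cv2) and the standard library are available. Lean on these libraries where they do the work, as an engineer would, in place of code of your own. Each camera call takes 0.05 s, during which the arm holds its last target. There are 200 camera calls.

TASK

Put the two battery packs that are not yet charging, the one standing on the bench and the one in the grey travel rack, upright into the two empty bays of the charging dock, one to a bay and right down on the bay floor: lower them in gently, do not let them fall in, and never knock a pack over. The rack leaves only a pack's narrow edges free to grip and the bays leave room only at its broad faces, so stand the rack's pack down on the bench and take it again the other way. When both are home, press the dock's spring paddle down to its stop for a moment and let it come up again; leave the pack already in the middle bay and the other things on the bench where they are.

Things in the scene. Friction and masses are not known exactly. Their poses are not given: they have to be found in the camera images.
- pack_bench: a black hard-case battery pack with grey side panels, a plain block 25 (x, between the broad faces) x 47 (y, between the narrow edges) x 96 mm (z), standing on end, about 190 g; origin at the centre of its underside, z up; either way round is the same. It stands free on the bench.
- pack_rack: a black hard-case battery pack with grey side panels, a plain block 25 (x, between the broad faces) x 47 (y, between the narrow edges) x 96 mm (z), standing on end, about 190 g; origin at the centre of its underside, z up; either way round is the same. It stands in the nearer (-x) slot of the travel rack, on the rack's floor 8 mm above the bench.
- pack_dock: a black hard-case battery pack with grey side panels, a plain block 25 (x, between the broad faces) x 47 (y, between the narrow edges) x 96 mm (z), standing on end, about 190 g; origin at the centre of its underside, z up; either way round is the same. It already stands in the dock's middle bay; leave it.
- rack: grey travel rack fixed to the bench, origin under its centre: base 90 x 80 x 8 mm; upright cheeks at x = -35, 0, 35 mm (6 mm thick, 34 mm long in y, tops 108 mm above the bench) make two 29 mm slots at x = -17.5 and 17.5. The cheeks cover a pack's broad faces past its top; its narrow edges stick out 6.5 mm beyond them (+-y). Lips 18 mm high at y = +-28 mm: lift the pack straight up
- dock: charging dock fixed to the bench, origin under the bay block's centre. Bays at y = -57, 0, 57 mm, each 29 (x) x 51 mm (y), floor 12 mm above the bench; front and back sills 6 mm thick, tops at 42 mm; aluminium fins beside each bay 6 mm thick, 41 mm deep in x, tops at 124 mm (16 above a seated pack). Electronics box 40 mm high at x = 22 to 62; paddle on the -x side, to x = -125
- bay_right (a point): centre of the floor of the empty bay at the dock's y = -57 mm; axes as the dock's. A pack goes in with its x along the dock's x, either way round
- bay_left (a point): centre of the floor of the empty bay at the dock's y = +57 mm; axes as the dock's
- paddle (a joint): angle of the dock's hinged steel paddle: 0 up (at rest, plate sloping up 0.35 rad towards -x), 0.30 rad fully down at its stop; springs back; takes 4 to 8 N at the pad
- paddle_pad (a point): the place to press, on the paddle's upper face (plate 80 x 70 x 6 mm with rubber ribs), 62 mm from its hinge and about 46 mm above the bench when up; it sinks about 18 mm to the stop. The hinge lies along the dock's y at dock x = -45 mm, 22 mm above the bench
- wheel: bystander: black knobbly model-car wheel lying flat, 116 mm across, 42 mm high; origin at the centre of its underside
- shock: bystander: model-car shock absorber lying down, 120 mm long, 26 mm thick; origin at the middle of its underside, long axis x
- tub: bystander: white plastic screw-top tub, 72 mm across, 75 mm high; origin at the centre of its underside
- bay_middle (a point): centre of the floor of the dock's middle bay, which already holds a pack

How it is judged:
By the outcome, as a careful person would: the job done as asked, in the order asked, and still so for the second after the job is handed in, with the robot touching nothing.
It also fails if it takes over 67 s, if anything falls off the work surface, if the arm or the gripper's body presses on something with over 40 N, if the wrist force passes 120 N, or if a joint passes its speed limit or range.

## Working session

There is one attempt and no reset: what is moved stays moved. The work goes in short steps, Python scripts to look and compute and a tool call to move; the robot and the scene stay as the last step left them, time stands still between calls to the robot, and variables do not carry over. Pictures are saved under pics/ and viewed, at most 10 in all, crops included, and the job is handed in when it is done.

Besides the shell and the picture viewer there is one more tool, called after ">>>" as name(argument=value, ...) on one line, values as JSON. send_rows: Moves the arm, as the interface text tells. Its arguments: {"type":"object","properties":{"targets":{"type":"array"}},"required":["targets"]}

```bash
ls; mkdir -p pics; python3 - <<'E'
from station import r
import cv2,numpy as np
s=r.get_state();print(s)
for n in("scene","top"):
    im=r.capture(n);cv2.imwrite(f"pics/{n}0.png",im[:,:,::-1])
    c=r.calibration(n);print(n,c["intrinsics"].tolist(),np.round(c["cam_to_world"],4).tolist())
    for t in["pack_bench","rack","dock","bay_right","bay_left","bay_middle","paddle_pad","wheel","shock","tub"]:
        print(t,[(np.round(d["position"],1).tolist(),round(d["p"],2)) for d in r.mark_of(t,n)][:4])
print(r.get_state()["clock"])
E
```

```text
pics
{'clock': 0.0, 'joint_pos': array([ 1.09558822e+00,  3.13440048e-01,  1.49844138e+00, -1.10135881e-05,
        1.33101844e+00, -2.23403779e-01]), 'joint_velocities': array([-1.12753726e-03,  1.71569181e-03,  2.34228764e-04,  6.78232058e-05,
        4.72738339e-05, -4.97184959e-04]), 'joint_torque': array([-1.11493631e-03, -4.12267363e+01, -2.59747857e+01, -1.84453438e-04,
        4.16890369e-03, -2.56121012e-05]), 'tool_pos': array([0.1306972 , 0.50819881, 0.23073856]), 'eef_rot': array([[-9.68465018e-01,  2.49148876e-01, -5.88565196e-04],
       [ 2.49149414e-01,  9.68464355e-01, -1.16726072e-03],
       [ 2.79182718e-04, -1.27709184e-03, -9.99999146e-01]]), 'contact_force': array([ 0.47554628,  0.15972729, -0.62919807]), 'torque': array([ 0.01852832, -0.0535311 ,  0.00240257]), 'grasp_force': 0.0, 'finger_gap': 0.08509113054589033}
scene [[431.04448839969376, 0.0, 286.62648714400734], [0.0, 431.04448839969376, 214.85243092559895], [0.0, 0.0, 1.0]] [[0.8507, 0.451, -0.2702, 0.8777], [0.5257, -0.7298, 0.4371, -0.4503], [-0.0001, -0.5138, -0.8579, 0.9127], [0.0, 0.0, 0.0, 1.0]]
p
[... 296 characters left out ...]
 [([347.0, 260.5], 0.65), ([209.3, 303.0], 0.16)]
tub [([378.6, 177.0], 0.7), ([343.5, 263.9], 0.46)]
top [[522.6595961637736, 0.0, 278.7631811881715], [0.0, 522.6595961637736, 215.51999201248768], [0.0, 0.0, 1.0]] [[0.0146, -0.9968, 0.078, 0.4979], [-0.9998, -0.0157, -0.0123, -0.0023], [0.0135, -0.0778, -0.9969, 1.2263], [0.0, 0.0, 0.0, 1.0]]
pack_bench [([276.2, 268.0], 0.73)]
rack [([159.6, 241.8], 0.75)]
dock [([383.3, 224.2], 0.86)]
bay_right [([410.1, 225.1], 0.67)]
bay_left [([362.5, 229.4], 0.85)]
bay_middle [([394.1, 270.3], 0.42)]
paddle_pad [([395.0, 267.5], 0.71), ([277.5, 266.5], 0.19)]
wheel [([346.3, 147.2], 0.65)]
shock [([282.7, 141.3], 0.91)]
tub [([178.1, 150.2], 0.7)]
1.1
```

```bash
python3 - <<'E'
import cv2
a=cv2.imread("pics/top0.png")[80:340,60:520]
cv2.imwrite("pics/top0c.png",cv2.resize(a,(796,450),interpolation=cv2.INTER_CUBIC))
a=cv2.imread("pics/scene0.png")[40:400,80:440]
cv2.imwrite("pics/scene0c.png",cv2.resize(a,(600,600),interpolation=cv2.INTER_CUBIC))
E
```

```text
(no output)
```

View pics/top0c.png

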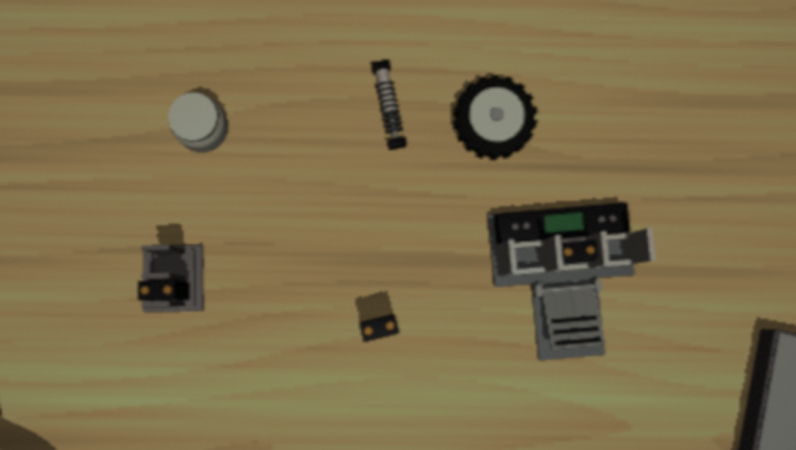

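View pics/scene0c.png

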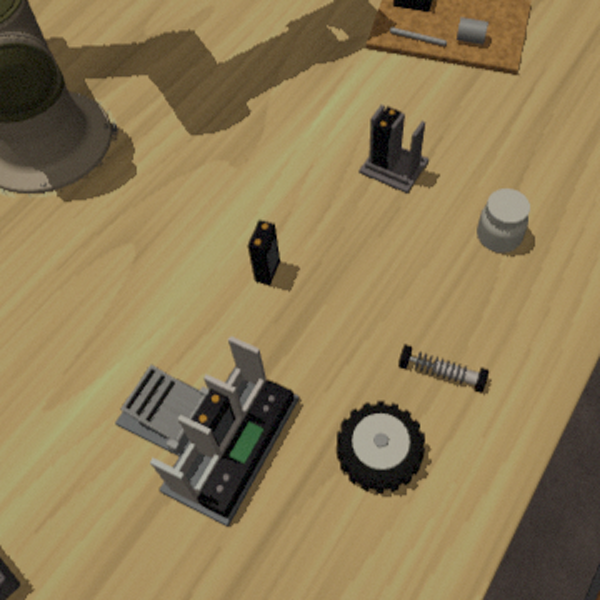

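The top view (crop) shows the dock at right (block around 560,240; middle pack at 578,250; paddle towards the bottom/-x), the bench pack at (378,328), the rack with its pack in the lower (-x) slot at (163,290), and bystanders along the top. I'll get rough poses next.

```bash
cat > h.py <<'E'
from station import r
import numpy as np,cv2
from scipy.spatial.transform import Rotation as Ro
from scipy.optimize import least_squares
def cam(n):
    c=r.calibration(n);return np.array(c["intrinsics"]),np.array(c["cam_to_world"])
def back(c,uv,z):
    K,T=c;d=T[:3,:3]@np.linalg.solve(K,[uv[0],uv[1],1.]);o=T[:3,3];return o+d*(z-o[2])/d[2]
def proj(c,P):
    K,T=c;p=(np.atleast_2d(P)-T[:3,3])@T[:3,:3];q=p@K.T;return q[:,:2]/q[:,2:]
def place(x,y,yaw,L):
    "local points L (n,3) of a thing standing at x,y with yaw(deg)"
    return Ro.from_euler('z',yaw,degrees=True).apply(np.atleast_2d(L))+[x,y,0]
def box(x0,x1,y0,y1,z):return np.array([[x0,y0,z],[x1,y0,z],[x1,y1,z],[x0,y1,z]])
PACK=box(-.0125,.0125,-.0235,.0235,.096)
def phi(R):return np.degrees(np.arctan2(R[1,1],R[0,1]))
def plan(tp,tphi=None):
    "shift (cm, current tool axes) and rotvec (deg) to TCP tp, closing line at angle tphi, tool straight down"
    s=r.get_state();R=s["eef_rot"];p=s["tool_pos"]
    if tphi is None:tphi=phi(R)
    a=np.radians(tphi);y=np.array([np.cos(a),np.sin(a),0]);z=np.array([0,0,-1.])
    Rt=np.c_[np.cross(y,z),y,z]
    print("shift",np.round(R.T@(np.array(tp)-p)*100,2).tolist(),"rot",np.round(Ro.from_matrix(R.T@Rt).as_rotvec(degrees=True),2).tolist())
def st():
    s=r.get_state();print("t",round(s["clock"],2),"tcp",np.round(s["tool_pos"]*1000,1).tolist(),"phi",round(phi(s["eef_rot"]),2),"tilt",np.round(np.degrees(s["eef_rot"][:2,2]),2).tolist(),"F",np.round(s["contact_force"],1).tolist(),"gap",round(s["finger_gap"]*1000,1),"gf",round(s["grasp_force"],1))
E
python3 - <<'E'
from h import *
M={"pack_bench":[(239.8,202.6),(276.2,268.0),0],"rack":[(314.9,136.7),(159.6,241.8),0],"dock":[(214.4,304.6),(383.3,224.2),0],"bay_right":[(198.7,325.3),(410.1,225.1),.012],"bay_left":[(224.5,275.6),(362.5,229.4),.012],"paddle_pad":[(167.8,274.8),(395,267.5),.046]}
cs,ct=cam("scene"),cam("top")
for k,(a,b,z) in M.items():print(k,back(cs,a,z).round(3),back(ct,b,z).round(3))
f=lambda u,v:(u/1.7304+60,v/1.7308+80)
for k,z,pts in[("bench top",.096,[(359,320),(393,312),(400,334),(364,341)]),("rack pack top",.104,[(138,281),(138,300),(188,299),(188,280)]),("dock pack terms",.108,[(568,252),(591,250)])]:
    print(k,[back(ct,f(*p),z).round(4).tolist() for p in pts])
K,T=cam("wrist");s=r.get_state()
print(K.tolist(),(s["eef_rot"].T@T[:3,:3]).round(3).tolist(),(s["eef_rot"].T@(T[:3,3]-s["tool_pos"])).round(4))
E
```

```text
pack_bench [ 0.471 -0.017  0.   ] [ 0.471 -0.013  0.   ]
rack [0.524 0.27  0.   ] [0.528 0.26  0.   ]
dock [ 0.576 -0.264  0.   ] [ 0.577 -0.264  0.   ]
bay_right [ 0.579 -0.32   0.012] [ 0.575 -0.324  0.012]
bay_left [ 0.559 -0.2    0.012] [ 0.563 -0.213  0.012]
paddle_pad [ 0.465 -0.273  0.046] [ 0.477 -0.281  0.046]
bench top [[0.4793, 0.0065, 0.096], [0.4899, -0.0357, 0.096], [0.4627, -0.0448, 0.096], [0.4535, -0.0001, 0.096]]
rack pack top [[0.5235, 0.2802, 0.104], [0.5001, 0.2793, 0.104], [0.5022, 0.2179, 0.104], [0.5256, 0.2186, 0.104]]
dock pack terms [[0.5673, -0.2517, 0.108], [0.5703, -0.2804, 0.108]]
[[345.06928209040507, 0.0, 281.1093099493039], [0.0, 345.06928209040507, 208.95819547577446], [0.0, 0.0, 1.0]] [[-0.0, -0.949, -0.316], [1.0, -0.001, 0.0], [-0.0, -0.316, 0.949]] [ 0.082  -0.0019 -0.1432]
```

```bash
python3 -c "
from h import *
plan([.49,.25,.20],90)"
```

```text
shift [-41.23, -16.08, 3.13] rot [-0.0, -0.0, -14.43]
```

>>> send_rows(targets=[-3.2,-1.2,0,0,0,0,8.5,-6.8,-2.6,0.2,0,0,0,8.5,-10.4,-4,0.5,0,0,0,8.5,-14,-5.4,0.8,0,0,0,8.5,-17.6,-6.8,1.2,0,0,0,8.5])

```text
clock: 1.52
tool_pos: [0.2855, 0.3976, 0.2195]
eef_rot: [[-0.969, 0.249, 0.001], [0.249, 0.969, 0.001], [-0.0, 0.001, -1.0]]
contact_force: [0.7, 1.1, -0.7]
finger_gap: 0.085
grasp_force: 0.0
```

>>> send_rows(targets=[-3.6,-1.4,0.3,0,0,0,8.5,-7.2,-2.8,0.6,0,0,0,8.5,-10.8,-4.2,0.9,0,0,0,8.5,-14.4,-5.6,1.2,0,0,0,8.5,-17.6,-6.8,1.4,0,0,0,8.5])

```text
clock: 1.93
tool_pos: [0.4394, 0.2873, 0.2051]
eef_rot: [[-0.968, 0.25, 0.0], [0.25, 0.968, -0.0], [-0.0, -0.0, -1.0]]
contact_force: [-0.1, 1.5, 0.0]
finger_gap: 0.0849
grasp_force: 0.0
```

>>> send_rows(targets=[-3,-1.2,0.3,0,0,-5,8.5,-6,-2.4,0.5,0,0,-10,8.5,-6,-2.4,0.5,0,0,-14.4,8.5,-6,-2.4,0.5,0,0,-14.4,8.5,-6,-2.4,0.5,0,0,-14.4,8.5])

```text
clock: 2.35
tool_pos: [0.4897, 0.2509, 0.2002]
eef_rot: [[-1.0, 0.003, -0.0], [0.003, 1.0, 0.0], [0.0, 0.0, -1.0]]
contact_force: [-0.7, 0.3, -0.4]
finger_gap: 0.0852
grasp_force: 0.0
```

```bash
python3 - <<'E'
from h import *
st()
im=r.capture("wrist");cv2.imwrite("pics/w1.png",im[:,:,::-1]);c=cam("wrist");np.savez("w1.npz",K=c[0],T=c[1])
for t in("pack_rack","rack"):
  for d in r.cut_out(t,"wrist")[:2]:
    m=d["mask"];print(t,d["p"],d["position"],m.sum());cv2.imwrite(f"pics/m_{t}.png",m*255)
  print([(d["position"],d["p"]) for d in r.mark_of(t,"wrist")])
E
```

```text
t 2.35 tcp [489.7, 250.9, 200.2] phi 89.83 tilt [-0.02, 0.0] F [-0.7, 0.3, -0.4] gap 85.2 gf 0.0
pack_rack 0.57 [295.0, 238.2] 2269
[]
rack 0.72 [295.1, 217.6] 6087
[([290.6, 213.1], 0.68)][ WARN:0@0.422] global loadsave.cpp:1063 imwrite_ Unsupported depth image for selected encoder is fallbacked to CV_8U.
```

View pics/w1.png

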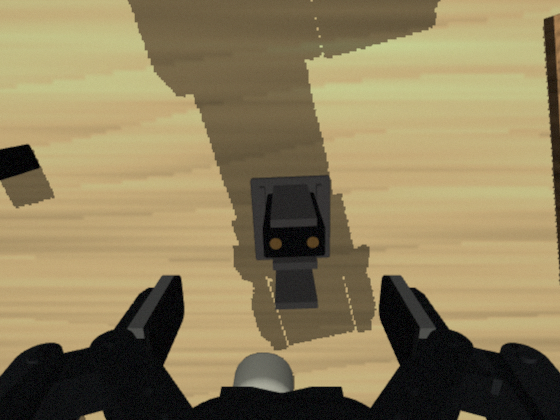

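The wrist view shows the rack at (290,217) and its pack's two orange terminals at (276,243) and (313,242), with the base outline spanning columns 250–330. I'll use the terminals' midpoint as the pack centre.

```bash
cat >> h.py <<'E'
def terms(im):
    "centroids of the orange terminals"
    h=cv2.cvtColor(im,cv2.COLOR_RGB2HSV);m=cv2.inRange(h,(5,120,60),(22,255,255))
    n,l,s,c=cv2.connectedComponentsWithStats(m)
    return [(c[i].round(2).tolist(),int(s[i,4])) for i in range(1,n) if 20<s[i,4]<900 and s[i,2]<40 and s[i,3]<40]
def pose2(c,a,b,z):
    P,Q=back(c,a,z),back(c,b,z)
    if P[1]>Q[1]:P,Q=Q,P
    d=Q-P;return ((P+Q)/2*1000).round(1).tolist(),"yaw",round(np.degrees(np.arctan2(-d[0],d[1])),2),"sep",round(np.linalg.norm(d)*1000,1)
E
python3 - <<'E'
from h import *
im=cv2.imread("pics/w1.png")[:,:,::-1];c=tuple(np.load("w1.npz").values())
t=terms(im);print(t)
a=[p for p,s in t if 220<p[1]<260]
if len(a)==2:print(pose2(c,*a,.104),pose2(c,*a,.106))
m=cv2.imread("pics/m_pack_rack.png",0);ys,xs=np.nonzero(m);print(xs.min(),xs.max(),ys.min(),ys.max())
# base of rack corners at z=.008 from picture
for p in [(251,178),(329,177)]:print(back(c,p,.008).round(4))
b=np.median(im[250:258,258:330].reshape(-1,3),0)
x,y=.51,.25
for x,y in[(.505,.25)]:
    print(proj(c,place(x,y,0,box(-.0125,.0125,-.0235,.0235,.104))).round(1).tolist())
g=im.sum(2);print(g[215:275:2,300].tolist());print(g[245,255:335:2].tolist())
E
```

```text
[([312.5, 241.9], 102), ([275.43, 243.16], 104)]
([513.6, 259.4, 104.0], 'yaw', np.float64(1.94), 'sep', np.float64(28.0)) ([512.7, 259.3, 106.0], 'yaw', np.float64(1.94), 'sep', np.float64(27.8))
263 326 192 256
[0.4862 0.2199 0.008 ]
[0.4854 0.2975 0.008 ]
[[249.6, 216.4], [250.6, 247.4], [312.5, 247.2], [313.3, 216.2]]
[109, 107, 141, 157, 159, 142, 58, 34, 35, 11, 15, 17, 5, 47, 25, 38, 15, 30, 0, 22, 13, 117, 117, 112, 165, 147, 161, 139, 100, 126]
[167, 156, 160, 150, 111, 9, 17, 64, 192, 183, 192, 190, 182, 130, 1, 39, 6, 7, 0, 33, 50, 12, 33, 26, 36, 53, 106, 197, 185, 177, 186, 139, 48, 8, 51, 127, 150, 176, 256, 244]
```

```bash
python3 -c "
from h import *
plan([.513,.2598,.16],91.9)"
```

```text
shift [-2.35, 0.84, 4.05] rot [0.01, 0.02, -1.92]
```

>>> send_rows(targets=[-1.2,0.4,1,0,0,-1,8.5,-2.35,0.84,2.5,0,0,-1.9,8.5,-2.35,0.84,4,0,0,-1.9,8.5,-2.35,0.84,4,0,0,-1.9,8.5,-2.35,0.84,4,0,0,-1.9,8.5])

```text
clock: 3.02
tool_pos: [0.513, 0.2594, 0.1602]
eef_rot: [[-0.999, -0.033, -0.001], [-0.033, 0.999, -0.0], [0.001, -0.0, -1.0]]
contact_force: [0.7, 0.1, -0.1]
finger_gap: 0.0846
grasp_force: 0.0
```

>>> send_rows(targets=[0,0,2.5,0,0,0,8.5,0,0,5,0,0,0,8.5,0,0,7.5,0,0,0,8.5,0,0,9.2,0,0,0,8.5,0,0,10.2,0,0,0,8.5])

```text
clock: 3.43
tool_pos: [0.513, 0.2593, 0.0576]
eef_rot: [[-0.999, -0.033, -0.001], [-0.033, 0.999, -0.0], [0.001, -0.0, -1.0]]
contact_force: [-0.3, 0.5, 0.1]
finger_gap: 0.0851
grasp_force: 0.0
```

>>> send_rows(targets=[0,0,0,0,0,0,6.5,0,0,0,0,0,0,5.5,0,0,0,0,0,0,4.5,0,0,0,0,0,0,4.2,0,0,0,0,0,0,4.2])

```text
clock: 3.85
tool_pos: [0.5144, 0.2596, 0.0601]
eef_rot: [[-0.999, -0.033, 0.003], [-0.033, 0.999, 0.001], [-0.003, 0.001, -1.0]]
contact_force: [-0.1, 0.2, 6.3]
finger_gap: 0.0465
grasp_force: 61.1
```

```bash
python3 - <<'E'
from h import *
st()
im=r.capture("wrist");cv2.imwrite("pics/w2.png",im[:,:,::-1]);print(terms(im))
E
```

```text
t 3.85 tcp [514.4, 259.6, 60.1] phi 91.88 tilt [0.18, 0.05] F [-0.1, 0.2, 6.3] gap 46.5 gf 61.1
[([240.37, 343.9], 480), ([321.48, 344.1], 484)]
```

View pics/w2.png

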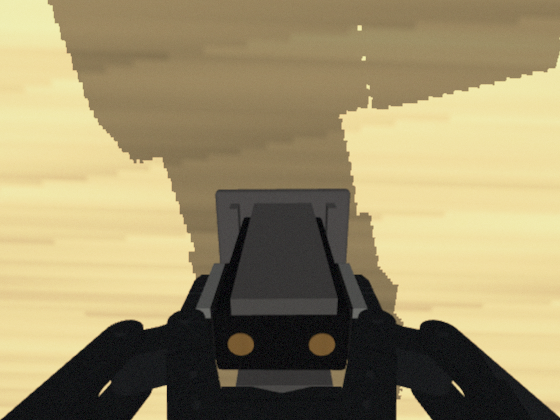

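Gripped across the narrow edges: terminals at (240,344) and (321,344), centred between the fingers. Next, lift straight up.

>>> send_rows(targets=[0,0,-1,0,0,0,4.2,0,0,-2.5,0,0,0,4.2,0,0,-4.5,0,0,0,4.2,0,0,-6.5,0,0,0,4.2,0,0,-8.5,0,0,0,4.2])

```text
clock: 4.32
tool_pos: [0.5133, 0.2592, 0.145]
eef_rot: [[-0.999, -0.033, 0.0], [-0.033, 0.999, -0.0], [-0.0, -0.0, -1.0]]
contact_force: [0.3, -0.3, -2.1]
finger_gap: 0.0465
grasp_force: 61.8
```

>>> send_rows(targets=[0,0,-1.5,0,0,0,4.2,0,0,-2.7,0,0,0,4.2,0,0,-3.3,0,0,0,4.2,0,0,-3.3,0,0,0,4.2,0,0,-3.3,0,0,0,4.2])

```text
clock: 4.73
tool_pos: [0.5133, 0.2592, 0.1761]
eef_rot: [[-0.999, -0.033, -0.0], [-0.033, 0.999, -0.0], [0.0, -0.0, -1.0]]
contact_force: [-0.8, -0.7, -2.6]
finger_gap: 0.0464
grasp_force: 61.8
```

```bash
python3 - <<'E'
from h import *
st();plan([.47,.12,.176],95)
im=r.capture("wrist");print(terms(im))
c=cam("wrist");t=[p for p,s in terms(im)];s=r.get_state()
print(pose2(c,*t,s["tool_pos"][2]+.044))
E
```

```text
t 4.73 tcp [513.3, 259.2, 176.1] phi 91.87 tilt [-0.02, -0.0] F [-0.8, -0.7, -2.6] gap 46.4 gf 61.8
shift [4.78, -13.77, 0.02] rot [-0.0, -0.02, -3.13]
[([240.4, 343.81], 472), ([321.44, 344.12], 473)]
([513.3, 257.4, 219.6], 'yaw', np.float64(1.56), 'sep', np.float64(28.2))
```

>>> send_rows(targets=[0.8,-2.4,0,0,0,-1,4.2,1.9,-5.4,0,0,0,-2,4.2,3,-8.6,0,0,0,-3.1,4.2,4,-11.6,0,0,0,-3.1,4.2,4.8,-13.8,0,0,0,-3.1,4.2])

```text
clock: 5.2
tool_pos: [0.4687, 0.1179, 0.1754]
eef_rot: [[-0.996, -0.086, -0.002], [-0.086, 0.996, -0.0], [0.002, -0.0, -1.0]]
contact_force: [0.6, 0.1, -1.1]
finger_gap: 0.0464
grasp_force: 62.3
```

>>> send_rows(targets=[0,0,1.5,0,0,0,4.2,0,0,4,0,0,0,4.2,0,0,6.5,0,0,0,4.2,0,0,8.5,0,0,0,4.2,0,0,10.5,0,0,0,4.2])

```text
clock: 5.62
tool_pos: [0.4692, 0.1196, 0.0695]
eef_rot: [[-0.996, -0.086, -0.002], [-0.086, 0.996, -0.0], [0.002, 0.0, -1.0]]
contact_force: [0.7, -0.5, -1.5]
finger_gap: 0.0465
grasp_force: 62.5
```

>>> send_rows(targets=[0,0,0.7,0,0,0,4.2,0,0,1.1,0,0,0,4.2,0,0,1.4,0,0,0,4.2,0,0,1.6,0,0,0,4.2,0,0,1.6,0,0,0,4.2])

```text
clock: 6.03
tool_pos: [0.4703, 0.1198, 0.0557]
eef_rot: [[-0.996, -0.087, 0.001], [-0.087, 0.996, -0.0], [-0.001, -0.0, -1.0]]
contact_force: [-0.0, -0.2, -2.1]
finger_gap: 0.0464
grasp_force: 62.4
```

```bash
python3 -c "
from h import *
st()"
```

```text
t 6.03 tcp [470.3, 119.8, 55.7] phi 94.98 tilt [0.05, -0.0] F [-0.0, -0.2, -2.1] gap 46.4 gf 62.4
```

Lower the last few mm with force readings.

>>> send_rows(targets=[0,0,0.1,0,0,0,4.2,0,0,0.2,0,0,0,4.2,0,0,0.25,0,0,0,4.2,0,0,0.25,0,0,0,4.2])

```text
clock: 6.37
tool_pos: [0.47, 0.1198, 0.0529]
eef_rot: [[-0.996, -0.087, 0.0], [-0.087, 0.996, -0.0], [-0.0, -0.0, -1.0]]
contact_force: [0.9, 0.3, -1.6]
finger_gap: 0.0465
grasp_force: 62.4
```

>>> send_rows(targets=[0,0,0.05,0,0,0,4.2,0,0,0.1,0,0,0,4.2,0,0,0.1,0,0,0,4.2])

```text
clock: 6.62
tool_pos: [0.4701, 0.1198, 0.0521]
eef_rot: [[-0.996, -0.087, 0.0], [-0.087, 0.996, -0.0], [-0.0, -0.0, -1.0]]
contact_force: [-0.9, 0.1, 2.6]
finger_gap: 0.0463
grasp_force: 63.0
```

>>> send_rows(targets=[0,0,0.05,0,0,0,4.2,0,0,0.1,0,0,0,4.2,0,0,0.1,0,0,0,4.2])

```text
clock: 6.87
tool_pos: [0.4703, 0.1198, 0.052]
eef_rot: [[-0.996, -0.087, 0.001], [-0.087, 0.996, -0.0], [-0.001, -0.0, -1.0]]
contact_force: [-5.7, 1.3, 14.6]
finger_gap: 0.0465
grasp_force: 64.4
```

>>> send_rows(targets=[0,0,-0.1,0,0,0,5,0,0,-0.1,0,0,0,5.5,0,0,-0.1,0,0,0,6.5,0,0,-0.1,0,0,0,8,0,0,-0.1,0,0,0,8.5])

```text
clock: 7.28
tool_pos: [0.4699, 0.1197, 0.0516]
eef_rot: [[-0.996, -0.087, -0.0], [-0.087, 0.996, 0.0], [0.0, 0.0, -1.0]]
contact_force: [0.1, -0.1, -0.2]
finger_gap: 0.0847
grasp_force: 0.0
```

>>> send_rows(targets=[0,0,-0.8,0,0,0,8.5,0,0,-3,0,0,0,8.5,0,0,-6,0,0,0,8.5,0,0,-8.5,0,0,0,8.5,0,0,-10,0,0,0,8.5])

```text
clock: 7.7
tool_pos: [0.4708, 0.1198, 0.155]
eef_rot: [[-0.996, -0.087, 0.004], [-0.087, 0.996, -0.0], [-0.004, -0.0, -1.0]]
contact_force: [-0.5, -0.3, 0.1]
finger_gap: 0.0852
grasp_force: 0.0
```

>>> send_rows(targets=[0,0,0,0,0,7,8.5,0,0,0,0,0,14,8.5,0,0,0,0,0,21,8.5,0,0,0,0,0,28,8.5,0,0,0,0,0,35,8.5])

```text
clock: 8.12
tool_pos: [0.47, 0.1197, 0.1524]
eef_rot: [[-0.863, 0.506, 0.0], [0.506, 0.863, -0.0], [-0.0, 0.0, -1.0]]
contact_force: [0.2, 0.9, -0.7]
finger_gap: 0.0849
grasp_force: 0.0
```

>>> send_rows(targets=[0,0,0,0,0,7,8.5,0,0,0,0,0,14,8.5,0,0,0,0,0,21,8.5,0,0,0,0,0,28,8.5,0,0,0,0,0,35,8.5])

```text
clock: 8.53
tool_pos: [0.47, 0.1198, 0.1523]
eef_rot: [[-0.417, 0.909, 0.0], [0.909, 0.417, 0.0], [-0.0, 0.0, -1.0]]
contact_force: [1.2, -1.1, 0.2]
finger_gap: 0.0855
grasp_force: 0.0
```

>>> send_rows(targets=[0,0,0,0,0,7,8.5,0,0,0,0,0,14,8.5,0,0,0,0,0,20,8.5,0,0,0,0,0,20,8.5,0,0,0,0,0,20,8.5])

```text
clock: 8.95
tool_pos: [0.47, 0.1197, 0.1522]
eef_rot: [[-0.09, 0.996, 0.0], [0.996, 0.09, -0.0], [-0.0, 0.0, -1.0]]
contact_force: [0.2, 1.0, -0.5]
finger_gap: 0.0849
grasp_force: 0.0
```

```bash
python3 - <<'E'
from h import *
st()
im=r.capture("wrist");cv2.imwrite("pics/w3.png",im[:,:,::-1]);c=cam("wrist");t=[p for p,s in terms(im)];print(terms(im))
if len(t)>1:print(pose2(c,*t[:2],.096))
im=r.capture("top");cv2.imwrite("pics/top1.png",im[:,:,::-1]);print(terms(im))
E
```

```text
t 8.95 tcp [470.0, 119.7, 152.2] phi 5.16 tilt [0.02, -0.0] F [0.2, 1.0, -0.5] gap 84.9 gf 0.0
[([282.11, 209.93], 177), ([282.11, 251.86], 156), ([263.34, 385.53], 95)]
([469.5, 118.5, 96.0], 'yaw', np.float64(5.19), 'sep', np.float64(28.1))
[([401.0, 224.0], 21), ([285.09, 267.91], 22), ([272.33, 270.88], 24)]
```

View pics/w3.png

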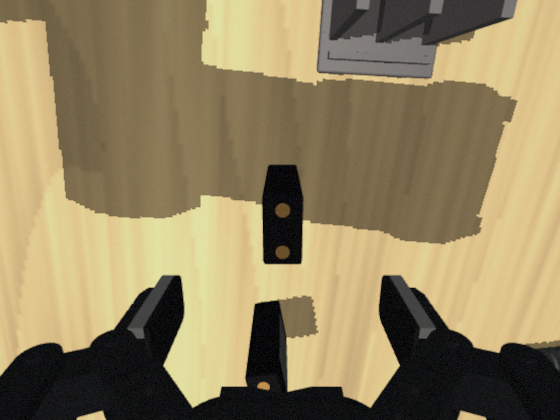

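The pack stands upright at (282,230) between the open fingers, with the bench pack at lower centre and the rack at top. Descend and grip the broad faces.

>>> send_rows(targets=[0,0,2.5,0,0,0,8.5,0,0,5,0,0,0,8.5,0,0,7,0,0,0,8.5,0,0,8.6,0,0,0,8.5,0,0,9.5,0,0,0,8.5])

```text
clock: 9.47
tool_pos: [0.4692, 0.1197, 0.0552]
eef_rot: [[-0.089, 0.996, -0.002], [0.996, 0.089, -0.0], [0.0, -0.002, -1.0]]
contact_force: [0.5, 0.3, 1.1]
finger_gap: 0.085
grasp_force: 0.0
```

>>> send_rows(targets=[0,0,0,0,0,0,6,0,0,0,0,0,0,4,0,0,0,0,0,0,3,0,0,0,0,0,0,2.2,0,0,0,0,0,0,2])

```text
clock: 9.88
tool_pos: [0.4705, 0.1198, 0.0576]
eef_rot: [[-0.087, 0.996, 0.002], [0.996, 0.087, 0.0], [-0.0, 0.002, -1.0]]
contact_force: [1.7, 0.1, 1.2]
finger_gap: 0.0252
grasp_force: 1.7
```

>>> send_rows(targets=[0,0,0,0,0,0,2,0,0,-0.3,0,0,0,2,0,0,-1.5,0,0,0,2,0,0,-3.5,0,0,0,2,0,0,-5.5,0,0,0,2])

```text
clock: 10.3
tool_pos: [0.4693, 0.1197, 0.1121]
eef_rot: [[-0.087, 0.996, -0.002], [0.996, 0.087, -0.0], [0.0, -0.002, -1.0]]
contact_force: [0.5, 1.0, -1.3]
finger_gap: 0.0243
grasp_force: 59.0
```

```bash
python3 - <<'E'
from h import *
st()
im=r.capture("wrist");c=cam("wrist");t=[p for p,s in terms(im)];print(terms(im))
s=r.get_state();print(pose2(c,*t[:2],s["tool_pos"][2]+.038))
plan([.53,-.255,.29],5)
E
```

```text
t 10.3 tcp [469.3, 119.7, 112.1] phi 4.98 tilt [-0.12, -0.0] F [0.5, 1.0, -1.3] gap 24.3 gf 59.0
[([281.02, 296.8], 503), ([281.06, 362.02], 416)]
([470.2, 117.9, 154.0], 'yaw', np.float64(4.99), 'sep', np.float64(28.4))
shift [-37.86, 2.66, -17.37] rot [0.27, 0.02, -0.01]
```

```bash
python3 -c "
from h import *
plan([.56,-.30,.28],5)"
```

```text
shift [-42.6, 5.26, -16.36] rot [0.27, 0.02, -0.01]
```

>>> send_rows(targets=[0,0,-2,0,0,0,2,-0.5,0,-5,0,0,0,2,-2,0,-8.5,0,0,0,2,-4.5,0.5,-11.5,0,0,0,2,-8,1,-13.5,0,0,0,2])

```text
clock: 10.77
tool_pos: [0.4871, 0.0413, 0.2496]
eef_rot: [[-0.09, 0.996, 0.003], [0.996, 0.09, 0.0], [-0.0, 0.003, -1.0]]
contact_force: [1.1, -0.4, -2.5]
finger_gap: 0.0243
grasp_force: 59.5
```

>>> send_rows(targets=[-3.5,0.4,-0.8,0,0,0,2,-7,0.8,-1.6,0,0,0,2,-10.5,1.2,-2.3,0,0,0,2,-14,1.6,-3,0,0,0,2,-17.5,2,-3,0,0,0,2])

```text
clock: 11.18
tool_pos: [0.5222, -0.1336, 0.2777]
eef_rot: [[-0.087, 0.996, 0.001], [0.996, 0.087, -0.001], [-0.001, 0.001, -1.0]]
contact_force: [0.6, 0.5, -1.4]
finger_gap: 0.0245
grasp_force: 59.5
```

>>> send_rows(targets=[-3.5,0.5,0,0,0,0,2,-7,1,0,0,0,0,2,-10.5,1.5,0,0,0,0,2,-14,2,0,0,0,0,2,-17,2.3,0,0,0,0,2])

```text
clock: 11.6
tool_pos: [0.5596, -0.3012, 0.2757]
eef_rot: [[-0.086, 0.996, -0.001], [0.996, 0.086, 0.001], [0.001, -0.001, -1.0]]
contact_force: [-0.3, -0.2, -1.7]
finger_gap: 0.0243
grasp_force: 59.5
```

>>> send_rows(targets=[0,0,0,0,0,0,2,0,0,0,0,0,0,2,0,0,0,0,0,0,2])

```text
clock: 11.85
tool_pos: [0.5595, -0.2986, 0.2762]
eef_rot: [[-0.087, 0.996, -0.001], [0.996, 0.087, 0.001], [0.001, -0.001, -1.0]]
contact_force: [-0.2, -0.0, -1.7]
finger_gap: 0.0244
grasp_force: 59.7
```

```bash
python3 - <<'E'
from h import *
st()
c=cam("wrist");im=r.capture("wrist");cv2.imwrite("pics/w4.png",im[:,:,::-1]);np.savez("w4.npz",K=c[0],T=c[1]);print(terms(im))
E
```

```text
t 11.85 tcp [559.5, -298.6, 276.2] phi 4.98 tilt [-0.05, 0.06] F [-0.2, -0.0, -1.7] gap 24.4 gf 59.7
[([297.48, 133.6], 93), ([297.46, 164.76], 89), ([281.12, 296.77], 495), ([281.12, 362.12], 414)]
```

View pics/w4.png

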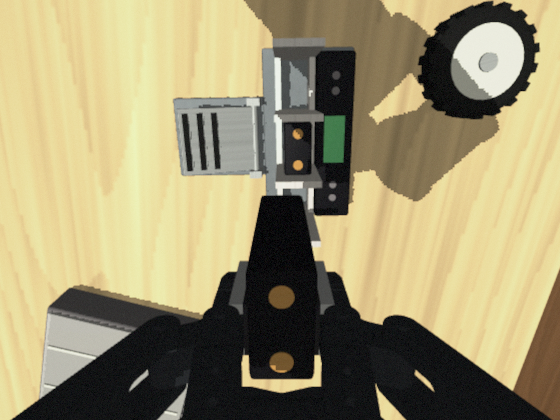

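The dock is seen nearly aligned: fins' tops near rows 42, 117, 182, the electronics box at columns 316–355, the held pack at (281,330). I'll fit the fins and box edges, using the held pack as the camera-bias reference.

```bash
cat > fit.py <<'E'
from h import *
from scipy.optimize import minimize
def seglist(ys=(.0855,.0285,-.0285)):
    S=[]
    for y in ys:
        b=box(-.0205,.0205,y-.003,y+.003,.124);S+=[(b[i],b[(i+1)%4]) for i in range(4)]
    S.append((np.array([.062,-.06,.04]),np.array([.062,.08,.04])))
    return S
def fit(im,c,x0,S):
    g=cv2.GaussianBlur(cv2.cvtColor(im,cv2.COLOR_RGB2GRAY).astype(np.float32),(0,0),1.0)
    gx,gy=cv2.Sobel(g,cv2.CV_32F,1,0),cv2.Sobel(g,cv2.CV_32F,0,1)
    L=[np.linspace(a,b,30) for a,b in S]
    def sc(p):
        t=0
        for l in L:
            q=proj(c,place(p[0]/1000,p[1]/1000,p[2],l)).astype(np.float32)
            d=q[-1]-q[0];n=np.array([-d[1],d[0]])/np.linalg.norm(d)
            v=cv2.remap(gx,q[:,0],q[:,1],1)*n[0]+cv2.remap(gy,q[:,0],q[:,1],1)*n[1]
            t+=abs(v.mean())/(1)
        return -t/len(L)
    best=min(((sc((x,y,w)),x,y,w) for x in np.arange(x0[0]-10,x0[0]+11,2) for y in np.arange(x0[1]-10,x0[1]+11,2) for w in np.arange(x0[2]-4,x0[2]+4.1,1)))
    o=minimize(sc,best[1:],method="Nelder-Mead",options=dict(initial_simplex=np.array(best[1:])+np.r_[np.zeros((1,3)),np.eye(3)]))
    return o.x,o.fun,best
def draw(im,c,p,S,name,crop,k):
    x0,x1,y0,y1=crop
    o=cv2.resize(im[y0:y1,x0:x1,::-1],None,fx=k,fy=k,interpolation=cv2.INTER_CUBIC)
    for a,b in S:
        q=((proj(c,place(p[0]/1000,p[1]/1000,p[2],np.array([a,b])))-[x0,y0]+.5)*k).astype(int)
        cv2.line(o,q[0].tolist(),q[1].tolist(),(0,0,255),1)
    cv2.imwrite(name,o)
E
python3 - <<'E'
from fit import *
im=cv2.imread("pics/w4.png")[:,:,::-1].copy();c=tuple(np.load("w4.npz").values())
S=seglist();p,f,b=fit(im,c,(570,-265,5),S);print(p.round(2),f,b)
draw(im,c,p,S,"pics/f4.png",(170,370,25,225),3)
print("hand",pose2(c,(281.12,296.77),(281.12,362.12),.2762+.0385))
print("dock terms",pose2(c,(297.48,133.6),(297.46,164.76),.108))
s=r.get_state();print((s["eef_rot"].T@(c[1][:3,3]-s["tool_pos"])).round(4))
E
```

```text
[ 569.72 -264.59    5.82] -146.9336395263672 (np.float32(-139.66527), np.int64(570), np.int64(-265), np.float64(6.0))
hand ([558.5, -300.1, 314.7], 'yaw', np.float64(4.96), 'sep', np.float64(28.2))
dock terms ([569.8, -264.7, 108.0], 'yaw', np.float64(5.78), 'sep', np.float64(27.9))
[ 0.0795 -0.001  -0.1428]
```

View pics/f4.png

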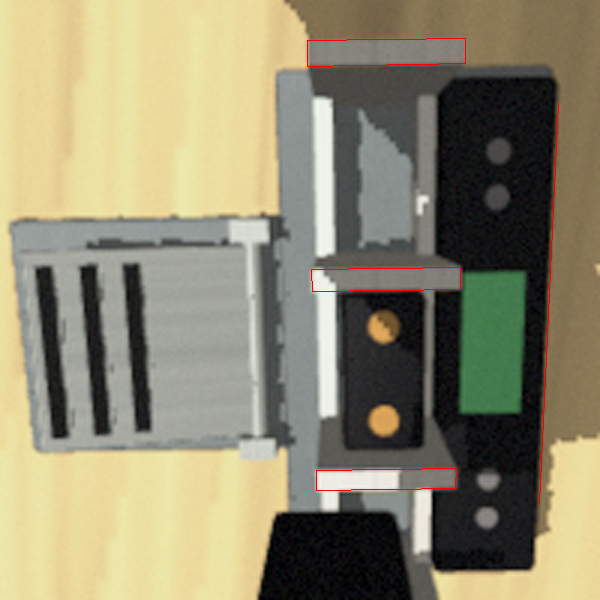

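```bash
python3 -c "
from h import *
plan([.5765,-.3199,.20],5.8)"
```

```text
shift [-2.32, 1.49, 7.66] rot [-0.02, -0.04, -0.78]
```

>>> send_rows(targets=[-1,0.7,0.5,0,0,-0.8,2,-2.3,1.5,2,0,0,-0.8,2,-2.3,1.5,4,0,0,-0.8,2,-2.3,1.5,6,0,0,-0.8,2,-2.3,1.5,7.6,0,0,-0.8,2])

```text
clock: 12.32
tool_pos: [0.5765, -0.3193, 0.1994]
eef_rot: [[-0.102, 0.995, -0.001], [0.995, 0.102, 0.001], [0.001, -0.001, -1.0]]
contact_force: [0.6, -0.1, -2.0]
finger_gap: 0.024
grasp_force: 59.8
```

>>> send_rows(targets=[0,0,0,0,0,0,2,0,0,0,0,0,0,2,0,0,0,0,0,0,2])

```text
clock: 12.57
tool_pos: [0.5771, -0.3203, 0.2026]
eef_rot: [[-0.101, 0.995, 0.002], [0.995, 0.101, -0.001], [-0.002, 0.002, -1.0]]
contact_force: [0.2, -0.1, -1.7]
finger_gap: 0.024
grasp_force: 59.7
```

```bash
python3 - <<'E'
from fit import *
st();plan([.5765,-.3199,.13],5.8)
c=cam("wrist");im=r.capture("wrist");t=[p for p,s in terms(im)];print(terms(im))
S=seglist((.0285,-.0285));p,f,b=fit(im,c,(570,-265,6),S);print(p.round(2),f)
h=sorted(t,key=lambda q:-q[1])[:2];z=r.get_state()["tool_pos"][2]
print(pose2(c,*h,z+.0385))
if len(t)>3:print(pose2(c,*sorted(t,key=lambda q:-q[1])[2:4],.108))
draw(im,c,p,S,"pics/f5.png",(150,450,0,220),2)
E
```

```text
t 12.57 tcp [577.1, -320.3, 202.6] phi 5.82 tilt [0.11, -0.08] F [0.2, -0.1, -1.7] gap 24.0 gf 59.7
shift [0.06, -0.07, 7.26] rot [0.1, 0.09, 0.02]
[([280.47, 109.22], 169), ([280.62, 151.77], 152), ([281.02, 296.72], 501), ([281.02, 362.0], 417)]
[ 570.   -264.63    5.68] -151.15057373046875
([575.9, -321.7, 241.2], 'yaw', np.float64(5.79), 'sep', np.float64(28.2))
([569.8, -264.7, 108.0], 'yaw', np.float64(5.97), 'sep', np.float64(28.2))
```

>>> send_rows(targets=[0.04,-0.03,0.8,0,0,0,2,0.04,-0.03,1.6,0,0,0,2,0.04,-0.03,2.2,0,0,0,2,0.04,-0.03,2.8,0,0,0,2,0.04,-0.03,3.4,0,0,0,2])

```text
clock: 13.03
tool_pos: [0.5761, -0.3202, 0.1659]
eef_rot: [[-0.101, 0.995, -0.0], [0.995, 0.101, 0.0], [0.0, -0.0, -1.0]]
contact_force: [0.5, -0.2, -2.9]
finger_gap: 0.0245
grasp_force: 59.7
```

>>> send_rows(targets=[0,0,0.8,0,0,0,2,0,0,1.6,0,0,0,2,0,0,2.4,0,0,0,2,0,0,3.2,0,0,0,2,0,0,4,0,0,0,2])

```text
clock: 13.45
tool_pos: [0.5762, -0.3203, 0.1259]
eef_rot: [[-0.101, 0.995, -0.0], [0.995, 0.101, 0.0], [0.0, -0.0, -1.0]]
contact_force: [-0.5, -1.1, -2.2]
finger_gap: 0.0245
grasp_force: 59.7
```

```bash
python3 - <<'E'
from h import *
st();print(r.get_state()["torque"].round(2))
im=r.capture("scene");cv2.imwrite("pics/s2.png",cv2.resize(im[170:370,120:320,::-1],(600,600),interpolation=cv2.INTER_CUBIC))
E
```

```text
t 13.45 tcp [576.2, -320.3, 125.9] phi 5.78 tilt [-0.01, 0.01] F [-0.5, -1.1, -2.2] gap 24.5 gf 59.7
[0.01 0.03 0.01]
```

>>> send_rows(targets=[0.03,0.05,0.6,0,0,0,2,0.03,0.05,1.2,0,0,0,2,0.03,0.05,1.8,0,0,0,2,0.03,0.05,2.4,0,0,0,2,0.03,0.05,2.8,0,0,0,2])

```text
clock: 13.92
tool_pos: [0.5765, -0.3198, 0.0979]
eef_rot: [[-0.101, 0.995, -0.001], [0.995, 0.101, 0.0], [0.001, -0.001, -1.0]]
contact_force: [-1.4, -0.1, -2.2]
finger_gap: 0.0245
grasp_force: 59.7
```

>>> send_rows(targets=[0,0,0.3,0,0,0,2,0,0,0.7,0,0,0,2,0,0,1.1,0,0,0,2,0,0,1.5,0,0,0,2,0,0,1.8,0,0,0,2])

```text
clock: 14.33
tool_pos: [0.5767, -0.3199, 0.0803]
eef_rot: [[-0.101, 0.995, -0.0], [0.995, 0.101, 0.0], [0.0, -0.0, -1.0]]
contact_force: [-0.1, 0.2, -1.7]
finger_gap: 0.0242
grasp_force: 59.7
```

Entering cleanly. Last 10 mm gently.

>>> send_rows(targets=[0,0,0.2,0,0,0,2,0,0,0.4,0,0,0,2,0,0,0.6,0,0,0,2,0,0,0.75,0,0,0,2,0,0,0.85,0,0,0,2])

```text
clock: 14.75
tool_pos: [0.5767, -0.32, 0.0722]
eef_rot: [[-0.101, 0.995, -0.0], [0.995, 0.101, -0.0], [-0.0, -0.0, -1.0]]
contact_force: [-0.2, -0.3, -2.1]
finger_gap: 0.0244
grasp_force: 59.7
```

>>> send_rows(targets=[0,0,0.08,0,0,0,2,0,0,0.16,0,0,0,2,0,0,0.16,0,0,0,2])

```text
clock: 15.0
tool_pos: [0.5767, -0.32, 0.0706]
eef_rot: [[-0.101, 0.995, -0.0], [0.995, 0.101, 0.0], [0.0, -0.0, -1.0]]
contact_force: [0.2, 0.0, -2.1]
finger_gap: 0.0246
grasp_force: 59.7
```

>>> send_rows(targets=[0,0,0.06,0,0,0,2,0,0,0.12,0,0,0,2,0,0,0.12,0,0,0,2])

```text
clock: 15.25
tool_pos: [0.5768, -0.32, 0.0698]
eef_rot: [[-0.101, 0.995, 0.0], [0.995, 0.101, -0.0], [-0.0, 0.0, -1.0]]
contact_force: [-1.2, 0.5, -1.0]
finger_gap: 0.0245
grasp_force: 59.9
```

>>> send_rows(targets=[0,0,0.06,0,0,0,2,0,0,0.12,0,0,0,2,0,0,0.12,0,0,0,2])

```text
clock: 15.5
tool_pos: [0.5769, -0.3201, 0.0697]
eef_rot: [[-0.101, 0.995, 0.001], [0.995, 0.101, -0.001], [-0.001, 0.001, -1.0]]
contact_force: [-2.7, 2.1, 8.2]
finger_gap: 0.0243
grasp_force: 61.2
```

>>> send_rows(targets=[0,0,-0.06,0,0,0,2.6,0,0,-0.06,0,0,0,3,0,0,-0.06,0,0,0,4,0,0,-0.06,0,0,0,5.5,0,0,-0.06,0,0,0,7])

```text
clock: 15.92
tool_pos: [0.5767, -0.3199, 0.0687]
eef_rot: [[-0.101, 0.995, -0.0], [0.995, 0.101, 0.0], [0.0, -0.0, -1.0]]
contact_force: [0.3, 0.1, -0.3]
finger_gap: 0.0628
grasp_force: 0.0
```

>>> send_rows(targets=[0,0,0,0,0,0,7,0,0,-2,0,0,0,7,0,0,-5,0,0,0,7,0,0,-8.5,0,0,0,8.5,0,0,-12,0,0,0,8.5])

```text
clock: 16.33
tool_pos: [0.5764, -0.3197, 0.19]
eef_rot: [[-0.101, 0.995, -0.001], [0.995, 0.101, 0.001], [0.001, -0.001, -1.0]]
contact_force: [1.1, 0.2, 0.4]
finger_gap: 0.0849
grasp_force: 0.0
```

```bash
python3 - <<'E'
from fit import *
st();c=cam("wrist");im=r.capture("wrist");cv2.imwrite("pics/w6.png",im[:,:,::-1]);t=terms(im);print(t)
t=[p for p,s in t]
for i in range(0,len(t)-1,2):print(pose2(c,t[i],t[i+1],.108))
plan([.47,-.03,.20],10)
E
```

```text
t 16.33 tcp [576.4, -319.7, 190.0] phi 5.77 tilt [-0.05, 0.04] F [1.1, 0.2, 0.4] gap 84.9 gf 0.0
[([281.82, 111.72], 181), ([281.74, 156.22], 157), ([282.01, 198.17], 140), ([281.83, 236.66], 140)]
([569.9, -264.8, 108.0], 'yaw', np.float64(5.68), 'sep', np.float64(28.1))
([575.7, -321.3, 108.0], 'yaw', np.float64(5.54), 'sep', np.float64(28.4))
shift [30.07, -7.85, -0.45] rot [0.45, 0.49, -4.22]
```

>>> send_rows(targets=[3,-0.7,0,0,0,0,8.5,6.5,-1.6,0,0,0,0,8.5,10,-2.5,0,0,0,0,8.5,13.5,-3.4,0,0,0,0,8.5,17,-4.3,0,0,0,0,8.5])

```text
clock: 16.8
tool_pos: [0.5159, -0.1537, 0.1887]
eef_rot: [[-0.1, 0.995, 0.0], [0.995, 0.1, 0.0], [-0.0, 0.0, -1.0]]
contact_force: [0.8, 0.6, 0.2]
finger_gap: 0.0847
grasp_force: 0.0
```

>>> send_rows(targets=[3.5,-0.9,0,0,0,-2,8.5,7,-1.8,0,0,0,-4,8.5,10,-2.6,0,0,0,-6,8.5,13,-3.5,0,0,0,-6,8.5,13,-3.5,0,0,0,-6,8.5])

```text
clock: 17.22
tool_pos: [0.4671, -0.0254, 0.189]
eef_rot: [[-0.208, 0.978, -0.001], [0.978, 0.208, 0.001], [0.001, -0.0, -1.0]]
contact_force: [1.3, 0.1, -0.1]
finger_gap: 0.0854
grasp_force: 0.0
```

>>> send_rows(targets=[0,0,0,0,0,0,8.5,0,0,0,0,0,0,8.5])

```text
clock: 17.38
tool_pos: [0.4693, -0.0297, 0.189]
eef_rot: [[-0.204, 0.979, 0.001], [0.979, 0.204, -0.0], [-0.001, 0.0, -1.0]]
contact_force: [0.1, -0.6, 1.1]
finger_gap: 0.085
grasp_force: 0.0
```

```bash
python3 - <<'E'
from fit import *
st();c=cam("wrist");im=r.capture("wrist");cv2.imwrite("pics/w7.png",im[:,:,::-1]);t=terms(im);print(t)
t=[p for p,s in t]
for i in range(0,len(t)-1,2):print(pose2(c,t[i],t[i+1],.096))
E
```

```text
t 17.38 tcp [469.3, -29.7, 189.0] phi 11.78 tilt [0.03, -0.02] F [0.1, -0.6, 1.1] gap 85.0 gf 0.0
[([287.01, 176.31], 128), ([288.87, 214.18], 114)]
([470.3, -17.9, 96.0], 'yaw', np.float64(14.81), 'sep', np.float64(28.1))
```

```bash
python3 -c "
from h import *
plan([.4712,-.0165,.150],14.8)"
```

```text
shift [1.29, 0.46, 3.89] rot [0.02, 0.02, -3.07]
```

>>> send_rows(targets=[0.8,0.3,0.5,0,0,-1.5,8.5,1.3,0.46,1.5,0,0,-3.1,8.5,1.3,0.46,3,0,0,-3.1,8.5,1.3,0.46,3.9,0,0,-3.1,8.5,1.3,0.46,3.9,0,0,-3.1,8.5])

```text
clock: 17.85
tool_pos: [0.4698, -0.0153, 0.1475]
eef_rot: [[-0.257, 0.966, -0.004], [0.966, 0.257, 0.001], [0.002, -0.004, -1.0]]
contact_force: [-0.3, 0.6, -1.0]
finger_gap: 0.0847
grasp_force: 0.0
```

>>> send_rows(targets=[0,0,2.5,0,0,0,8.5,0,0,5,0,0,0,8.5,0,0,7.2,0,0,0,8.5,0,0,8.6,0,0,0,8.5,0,0,9.3,0,0,0,8.5])

```text
clock: 18.27
tool_pos: [0.4702, -0.0156, 0.0553]
eef_rot: [[-0.257, 0.966, -0.002], [0.966, 0.257, 0.001], [0.001, -0.002, -1.0]]
contact_force: [-0.5, 0.3, 0.4]
finger_gap: 0.085
grasp_force: 0.0
```

>>> send_rows(targets=[0,0,0,0,0,0,6,0,0,0,0,0,0,4,0,0,0,0,0,0,3,0,0,0,0,0,0,2.2,0,0,0,0,0,0,2])

```text
clock: 18.68
tool_pos: [0.4712, -0.0158, 0.0576]
eef_rot: [[-0.257, 0.966, 0.001], [0.966, 0.257, -0.0], [-0.001, 0.001, -1.0]]
contact_force: [1.1, 0.2, 1.1]
finger_gap: 0.0254
grasp_force: 1.3
```

>>> send_rows(targets=[0,0,0,0,0,0,2,0,0,-0.3,0,0,0,2,0,0,-1.5,0,0,0,2,0,0,-3.5,0,0,0,2,0,0,-5.5,0,0,0,2])

```text
clock: 19.1
tool_pos: [0.4701, -0.0155, 0.1122]
eef_rot: [[-0.257, 0.967, -0.002], [0.967, 0.257, 0.001], [0.001, -0.002, -1.0]]
contact_force: [0.5, -0.1, -0.3]
finger_gap: 0.0246
grasp_force: 59.0
```

>>> send_rows(targets=[0,0,-3,0,0,0,2,0,0,-6,0,0,0,2,0,0,-8.5,0,0,0,2,0,0,-9,0,0,0,2,0,0,-9,0,0,0,2])

```text
clock: 19.52
tool_pos: [0.4711, -0.0157, 0.2029]
eef_rot: [[-0.257, 0.966, 0.002], [0.966, 0.257, -0.001], [-0.001, 0.002, -1.0]]
contact_force: [0.7, 0.2, -1.7]
finger_gap: 0.0242
grasp_force: 59.2
```

```bash
python3 - <<'E'
from h import *
st()
c=cam("wrist");im=r.capture("wrist");t=[p for p,s in terms(im)];print(terms(im))
s=r.get_state();print(pose2(c,*t[:2],s["tool_pos"][2]+.0385))
plan([.565,-.2063,.22],5.8)
E
```

```text
t 19.52 tcp [471.1, -15.7, 202.9] phi 14.88 tilt [0.14, -0.04] F [0.7, 0.2, -1.7] gap 24.2 gf 59.2
[([281.14, 299.82], 479), ([281.11, 364.49], 392)]
([470.6, -19.6, 239.8], 'yaw', np.float64(14.83), 'sep', np.float64(28.6))
shift [-20.86, 4.24, -1.88] rot [-0.03, -0.01, 9.07]
```

```bash
python3 - <<'E'
from h import *
K,T=cam("wrist");s=r.get_state();R=s["eef_rot"];p=s["tool_pos"]
c=(K,T)
def f(a,b,dz):
    P,Q=back(c,a,p[2]+dz),back(c,b,p[2]+dz);return (R.T@((P+Q)/2-p)*1000).round(2)[:2],np.linalg.norm(P-Q).round(4)
print(f((281.05,296.75),(281.05,362.05),.0385))
for dz in(.0385,.037):print(f((281.14,299.82),(281.11,364.49),dz))
E
```

```text
(array([-1.18, -1.44]), np.float64(0.0282))
(array([-2.37, -1.41]), np.float64(0.0281))
(array([-3.55, -1.41]), np.float64(0.0285))
```

```bash
python3 -c "
from h import *
st();plan([.5651,-.2054,.215],5.8)"
```

```text
t 19.57 tcp [470.5, -15.6, 201.3] phi 14.87 tilt [-0.03, 0.01] F [-0.6, -0.0, -2.7] gap 24.4 gf 59.2
shift [-20.77, 4.28, -1.38] rot [-0.03, -0.01, 9.07]
```

>>> send_rows(targets=[-2,0.4,-0.5,0,0,1.5,2,-5,1,-1,0,0,3.5,2,-8.5,1.8,-1.4,0,0,5.5,2,-12,2.5,-1.4,0,0,7.5,2,-15.5,3.2,-1.4,0,0,9.1,2])

```text
clock: 19.98
tool_pos: [0.5414, -0.1585, 0.2137]
eef_rot: [[-0.099, 0.995, -0.003], [0.995, 0.099, 0.002], [0.002, -0.003, -1.0]]
contact_force: [0.4, 0.3, -2.0]
finger_gap: 0.0242
grasp_force: 59.1
```

```bash
python3 -c "
from h import *
st();plan([.5651,-.2054,.20],5.8)"
```

```text
t 19.98 tcp [541.4, -158.5, 213.7] phi 5.68 tilt [-0.17, 0.1] F [0.4, 0.3, -2.0] gap 24.2 gf 59.1
shift [-4.9, 1.9, 1.35] rot [-0.16, -0.11, -0.12]
```

>>> send_rows(targets=[-2.5,1,0.3,0,0,0,2,-4.2,1.6,0.8,0,0,0,2,-4.9,1.9,1.3,0,0,0,2,-4.9,1.9,1.3,0,0,0,2,-4.9,1.9,1.3,0,0,0,2])

```text
clock: 20.4
tool_pos: [0.5647, -0.2032, 0.2013]
eef_rot: [[-0.101, 0.995, -0.003], [0.995, 0.101, 0.002], [0.002, -0.002, -1.0]]
contact_force: [-0.6, 1.2, -1.7]
finger_gap: 0.0247
grasp_force: 59.2
```

>>> send_rows(targets=[0,0,0,0,0,0,2,0,0,0,0,0,0,2])

```text
clock: 20.57
tool_pos: [0.5652, -0.203, 0.2033]
eef_rot: [[-0.102, 0.995, 0.0], [0.995, 0.102, 0.0], [-0.0, 0.0, -1.0]]
contact_force: [-0.4, -0.4, -2.8]
finger_gap: 0.0242
grasp_force: 59.2
```

```bash
python3 - <<'E'
from h import *
st();plan([.5651,-.2054,.13],5.8)
c=cam("wrist");s=r.get_state();im=r.capture("wrist");print(terms(im))
t=[p for p,a in terms(im)];print(pose2(c,*t[-2:],s["tool_pos"][2]+.0385))
E
```

```text
t 20.57 tcp [565.2, -203.0, 203.3] phi 5.84 tilt [0.01, 0.0] F [-0.4, -0.4, -2.8] gap 24.2 gf 59.2
shift [-0.24, -0.03, 7.33] rot [0.01, 0.0, 0.04]
[([281.06, 299.62], 499), ([281.1, 364.3], 404), ([555.25, 408.89], 198)]
([620.8, -224.9, 241.8], 'yaw', np.float64(84.47), 'sep', np.float64(110.7))
```

>>> send_rows(targets=[-0.24,-0.03,0.3,0,0,0,2,-0.24,-0.03,0.8,0,0,0,2,-0.24,-0.03,1.3,0,0,0,2,-0.24,-0.03,1.3,0,0,0,2])

```text
clock: 20.95
tool_pos: [0.5647, -0.2062, 0.1884]
eef_rot: [[-0.101, 0.995, -0.002], [0.995, 0.101, 0.001], [0.001, -0.002, -1.0]]
contact_force: [0.7, 0.1, -1.8]
finger_gap: 0.0244
grasp_force: 59.2
```

```bash
python3 - <<'E'
from h import *
st();plan([.5651,-.2054,.13],5.8)
c=cam("wrist");s=r.get_state();im=r.capture("wrist");print(terms(im))
t=[p for p,a in terms(im)];print(pose2(c,*t[:2],s["tool_pos"][2]+.0385), "bay left in camera coords", place(.570,-.2647,5.75,[0,.057,0])*1000)
E
```

```text
t 20.95 tcp [564.7, -206.2, 188.4] phi 5.77 tilt [-0.11, 0.07] F [0.7, 0.1, -1.8] gap 24.4 gf 59.2
shift [0.07, 0.05, 5.84] rot [-0.11, -0.08, -0.03]
[([281.1, 299.65], 497), ([281.0, 364.37], 410)]
([563.9, -208.9, 226.9], 'yaw', np.float64(5.67), 'sep', np.float64(28.1)) bay left in camera coords [[ 564.28928049 -207.98679446    0.        ]]
```

>>> send_rows(targets=[0.08,0.04,0.5,0,0,0,2,0.08,0.04,1,0,0,0,2,0.08,0.04,1.6,0,0,0,2,0.08,0.04,2.2,0,0,0,2,0.08,0.04,2.8,0,0,0,2])

```text
clock: 21.42
tool_pos: [0.5655, -0.2056, 0.1611]
eef_rot: [[-0.101, 0.995, -0.0], [0.995, 0.101, 0.0], [0.0, -0.0, -1.0]]
contact_force: [0.1, 0.6, -1.6]
finger_gap: 0.0243
grasp_force: 59.2
```

>>> send_rows(targets=[0,0,0.8,0,0,0,2,0,0,1.6,0,0,0,2,0,0,2.4,0,0,0,2,0,0,3.2,0,0,0,2,0,0,4,0,0,0,2])

```text
clock: 21.83
tool_pos: [0.5655, -0.2057, 0.121]
eef_rot: [[-0.101, 0.995, -0.0], [0.995, 0.101, 0.0], [0.0, -0.0, -1.0]]
contact_force: [0.2, -0.3, -1.5]
finger_gap: 0.0247
grasp_force: 59.2
```

```bash
python3 - <<'E'
from h import *
st();plan([.5651,-.2054,.105],5.8)
E
```

```text
t 21.83 tcp [565.5, -205.7, 121.0] phi 5.77 tilt [-0.01, 0.01] F [0.2, -0.3, -1.5] gap 24.7 gf 59.2
shift [0.03, -0.04, 1.6] rot [-0.01, -0.01, -0.03]
```

>>> send_rows(targets=[0.02,-0.02,0.5,0,0,0,2,0.02,-0.02,1,0,0,0,2,0.02,-0.02,1.5,0,0,0,2,0.02,-0.02,2,0,0,0,2,0.02,-0.02,2.4,0,0,0,2])

```text
clock: 22.25
tool_pos: [0.5654, -0.2055, 0.0974]
eef_rot: [[-0.101, 0.995, 0.0], [0.995, 0.101, -0.0], [-0.0, 0.0, -1.0]]
contact_force: [-0.3, -0.9, -2.3]
finger_gap: 0.0242
grasp_force: 59.2
```

>>> send_rows(targets=[0,0,0.3,0,0,0,2,0,0,0.7,0,0,0,2,0,0,1.1,0,0,0,2,0,0,1.5,0,0,0,2,0,0,1.8,0,0,0,2])

```text
clock: 22.67
tool_pos: [0.5653, -0.2054, 0.0794]
eef_rot: [[-0.101, 0.995, -0.0], [0.995, 0.101, 0.0], [0.0, -0.0, -1.0]]
contact_force: [-0.9, 0.1, -2.0]
finger_gap: 0.0242
grasp_force: 59.2
```

>>> send_rows(targets=[0,0,0.15,0,0,0,2,0,0,0.3,0,0,0,2,0,0,0.45,0,0,0,2,0,0,0.55,0,0,0,2,0,0,0.6,0,0,0,2])

```text
clock: 23.08
tool_pos: [0.5654, -0.2055, 0.0738]
eef_rot: [[-0.101, 0.995, 0.0], [0.995, 0.101, 0.0], [0.0, 0.0, -1.0]]
contact_force: [-0.0, 0.0, -2.2]
finger_gap: 0.0241
grasp_force: 59.2
```

>>> send_rows(targets=[0,0,0.08,0,0,0,2,0,0,0.16,0,0,0,2,0,0,0.24,0,0,0,2,0,0,0.24,0,0,0,2])

```text
clock: 23.42
tool_pos: [0.5653, -0.2055, 0.0713]
eef_rot: [[-0.101, 0.995, -0.0], [0.995, 0.101, 0.0], [0.0, -0.0, -1.0]]
contact_force: [-0.2, 0.5, -1.7]
finger_gap: 0.024
grasp_force: 59.2
```

>>> send_rows(targets=[0,0,0.06,0,0,0,2,0,0,0.12,0,0,0,2,0,0,0.12,0,0,0,2])

```text
clock: 23.67
tool_pos: [0.5653, -0.2055, 0.0702]
eef_rot: [[-0.101, 0.995, -0.0], [0.995, 0.101, 0.0], [0.0, -0.0, -1.0]]
contact_force: [0.9, -0.5, -2.5]
finger_gap: 0.0244
grasp_force: 59.2
```

>>> send_rows(targets=[0,0,0.06,0,0,0,2,0,0,0.12,0,0,0,2,0,0,0.12,0,0,0,2])

```text
clock: 23.92
tool_pos: [0.5655, -0.2055, 0.0698]
eef_rot: [[-0.101, 0.995, 0.0], [0.995, 0.101, -0.0], [-0.0, 0.0, -1.0]]
contact_force: [-2.7, 0.6, 4.6]
finger_gap: 0.024
grasp_force: 60.0
```

>>> send_rows(targets=[0,0,-0.06,0,0,0,2.6,0,0,-0.06,0,0,0,3,0,0,-0.06,0,0,0,4,0,0,-0.06,0,0,0,5.5,0,0,-0.06,0,0,0,7])

```text
clock: 24.33
tool_pos: [0.5654, -0.2055, 0.0696]
eef_rot: [[-0.101, 0.995, -0.0], [0.995, 0.101, 0.0], [0.0, -0.0, -1.0]]
contact_force: [-0.7, -0.0, -0.4]
finger_gap: 0.063
grasp_force: 0.0
```

>>> send_rows(targets=[0,0,0,0,0,0,7,0,0,-2,0,0,0,7,0,0,-5,0,0,0,7,0,0,-8.5,0,0,0,7,0,0,-12,0,0,0,7])

```text
clock: 24.75
tool_pos: [0.565, -0.2053, 0.1909]
eef_rot: [[-0.101, 0.995, -0.001], [0.995, 0.101, 0.001], [0.001, -0.001, -1.0]]
contact_force: [0.5, -0.4, 0.4]
finger_gap: 0.07
grasp_force: 0.0
```

```bash
python3 - <<'E'
from h import *
st();plan([.4683,-.2735,.14],5.8)
E
```

```text
t 24.75 tcp [565.0, -205.3, 190.9] phi 5.77 tilt [-0.05, 0.03] F [0.5, -0.4, 0.4] gap 70.0 gf 0.0
shift [-5.82, -10.31, 5.09] rot [-0.05, -0.04, -0.03]
```

>>> send_rows(targets=[-1.2,-2,-0.5,0,0,0,5,-2.8,-5,-0.5,0,0,0,3,-4.4,-7.8,-0.5,0,0,0,1,-5.8,-10.3,0,0,0,0,0,-5.8,-10.3,0,0,0,0,0])

```text
clock: 25.17
tool_pos: [0.4655, -0.2757, 0.1892]
eef_rot: [[-0.097, 0.995, -0.002], [0.995, 0.097, 0.0], [0.0, -0.002, -1.0]]
contact_force: [-0.6, 0.3, -1.1]
finger_gap: 0.0092
grasp_force: 0.0
```

>>> send_rows(targets=[0,0,1,0,0,0,0,0,0,3,0,0,0,0,0,0,5,0,0,0,0,0,0,5,0,0,0,0,0,0,5,0,0,0,0])

```text
clock: 25.58
tool_pos: [0.469, -0.2728, 0.139]
eef_rot: [[-0.101, 0.995, -0.001], [0.995, 0.101, 0.001], [0.002, -0.001, -1.0]]
contact_force: [-0.2, -0.6, 0.3]
finger_gap: 0.0
grasp_force: 0.0
```

```bash
python3 - <<'E'
from h import *
st();plan([.4683,-.2735,.06],5.8)
for n in("wrist","scene"):
    im=r.capture(n);cv2.imwrite(f"pics/{n}8.png",im[:,:,::-1])
    print(n,[(np.round(d["position"],1).tolist(),round(d["p"],2)) for d in r.mark_of("paddle_pad",n)][:3])
w=cv2.imread("pics/wrist8.png");s=cv2.imread("pics/scene8.png")[170:370,120:320]
cv2.imwrite("pics/both8.png",np.hstack([cv2.resize(w,(480,360)),cv2.resize(s,(320,360))]))
E
```

```text
t 25.58 tcp [469.0, -272.8, 139.0] phi 5.82 tilt [-0.08, 0.08] F [-0.2, -0.6, 0.3] gap 0.0 gf 0.0
shift [-0.07, -0.07, 7.9] rot [-0.07, -0.09, 0.02]
wrist [([280.8, 213.7], 0.69)]
scene [([168.3, 277.1], 0.61), ([212.0, 302.3], 0.55)]
```

View pics/both8.png

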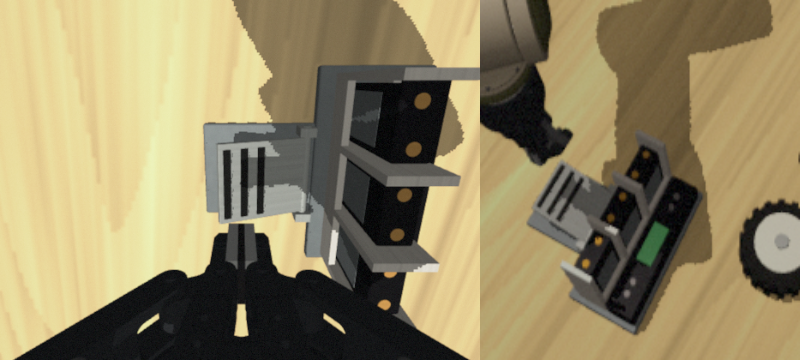

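All three packs sit at equal height in the bays, and the closed fingers point at the ribbed end of the paddle (pad near (240,183) in the left half). Now I'll press it.

```bash
python3 -c "
from h import *
print(back(cam('wrist'),(280.8,213.7),.046)+[.0011,.0014,0])"
```

```text
[ 0.4693112 -0.2756357  0.046    ]
```

>>> send_rows(targets=[-0.07,0,2.5,0,0,0,0,-0.07,0,5,0,0,0,0,-0.07,0,7,0,0,0,0,-0.07,0,8,0,0,0,0,-0.07,0,8.5,0,0,0,0])

```text
clock: 26.2
tool_pos: [0.4687, -0.2741, 0.054]
eef_rot: [[-0.101, 0.995, -0.001], [0.995, 0.101, 0.001], [0.001, -0.001, -1.0]]
contact_force: [0.4, 0.1, 0.0]
finger_gap: -0.0
grasp_force: 0.0
```

>>> send_rows(targets=[0,0,0.3,0,0,0,0,0,0,0.6,0,0,0,0,0,0,0.9,0,0,0,0,0,0,1.2,0,0,0,0,0,0,1.5,0,0,0,0])

```text
clock: 26.62
tool_pos: [0.4691, -0.2748, 0.0404]
eef_rot: [[-0.101, 0.995, 0.001], [0.995, 0.101, -0.001], [-0.001, 0.001, -1.0]]
contact_force: [-2.3, -1.2, 5.7]
finger_gap: -0.0003
grasp_force: 2.4
```

>>> send_rows(targets=[0,0,0.3,0,0,0,0,0,0,0.6,0,0,0,0,0,0,0.9,0,0,0,0,0,0,1.1,0,0,0,0])

```text
clock: 26.95
tool_pos: [0.4687, -0.2747, 0.0291]
eef_rot: [[-0.101, 0.995, -0.0], [0.995, 0.101, -0.001], [-0.001, -0.0, -1.0]]
contact_force: [-4.6, -0.8, 7.6]
finger_gap: -0.0002
grasp_force: 3.6
```

>>> send_rows(targets=[0,0,0.1,0,0,0,0,0,0,0.2,0,0,0,0,0,0,0.2,0,0,0,0])

```text
clock: 27.2
tool_pos: [0.4686, -0.2748, 0.0279]
eef_rot: [[-0.101, 0.995, -0.0], [0.995, 0.101, -0.001], [-0.001, -0.001, -1.0]]
contact_force: [-7.9, 0.9, 13.0]
finger_gap: -0.0001
grasp_force: 6.5
```

>>> send_rows(targets=[0,0,0.08,0,0,0,0,0,0,0.15,0,0,0,0,0,0,0.15,0,0,0,0,0,0,0.15,0,0,0,0])

```text
clock: 27.53
tool_pos: [0.4686, -0.2748, 0.0275]
eef_rot: [[-0.101, 0.995, -0.0], [0.995, 0.101, -0.001], [-0.001, -0.0, -1.0]]
contact_force: [-11.0, 2.8, 25.7]
finger_gap: -0.0
grasp_force: 12.7
```

```bash
python3 -c "
from h import *
st()"
```

```text
t 27.53 tcp [468.6, -274.8, 27.5] phi 5.8 tilt [-0.02, -0.08] F [-11.0, 2.8, 25.7] gap -0.0 gf 12.7
```

At the hard stop (26 N, no further travel). Release slowly and retreat.

>>> send_rows(targets=[0,0,-0.4,0,0,0,0,0,0,-0.9,0,0,0,0,0,0,-1.4,0,0,0,0,0,0,-1.9,0,0,0,0,0,0,-2.5,0,0,0,0])

```text
clock: 27.95
tool_pos: [0.4689, -0.2743, 0.0506]
eef_rot: [[-0.101, 0.995, 0.0], [0.995, 0.101, -0.0], [-0.0, 0.0, -1.0]]
contact_force: [-0.0, 0.3, 0.8]
finger_gap: 0.0002
grasp_force: 0.0
```

>>> send_rows(targets=[0,0,-2,0,0,0,0,0,0,-5,0,0,0,0,0,0,-8.5,0,0,0,0,0,0,-12,0,0,0,0,0,0,-15,0,0,0,0])

```text
clock: 28.37
tool_pos: [0.4682, -0.2741, 0.2023]
eef_rot: [[-0.101, 0.995, -0.001], [0.995, 0.101, -0.0], [0.0, -0.001, -1.0]]
contact_force: [0.0, -0.3, -0.6]
finger_gap: -0.0
grasp_force: 0.0
```

>>> send_rows(targets=[4,-0.5,0,0,0,0,0,8,-1,0,0,0,0,0,11,-1.5,0,0,0,0,0,13,-1.5,0,0,0,0,0,13,-1.5,0,0,0,0,0])

```text
clock: 28.78
tool_pos: [0.4396, -0.1433, 0.2002]
eef_rot: [[-0.103, 0.995, -0.002], [0.995, 0.103, 0.001], [0.001, -0.002, -1.0]]
contact_force: [-0.1, -0.5, 0.1]
finger_gap: -0.0004
grasp_force: 0.0
```

```bash
python3 - <<'E'
from h import *
st()
t=cv2.resize(r.capture("top")[80:340,60:520,::-1],(480,271));s=cv2.resize(r.capture("scene")[170:370,120:320,::-1],(271,271))
cv2.imwrite("pics/end.png",np.hstack([t,s]))
E
```

```text
t 28.78 tcp [439.6, -143.3, 200.2] phi 5.94 tilt [-0.1, 0.07] F [-0.1, -0.5, 0.1] gap -0.4 gf 0.0
```

View pics/end.png

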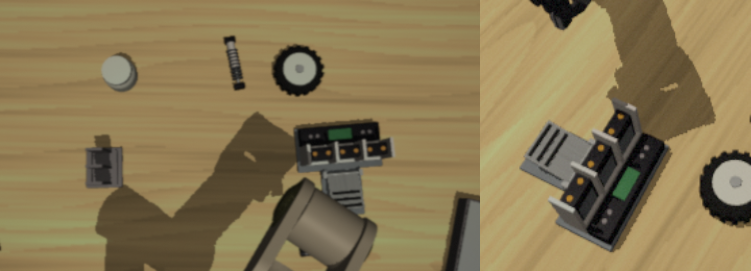

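The final views show all three packs standing in the dock, the paddle back up, the rack empty, and the bystanders where they were.

```bash
python3 -c "
from station import r
print(r.sign_off())"
```

```text
the job is handed in; nothing more can be done
None
```

Job handed in at about 29 s: both packs stand on the floors of the two empty bays, the paddle was pressed to its stop and came back up, and nothing else on the bench was moved.

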